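# Lean two test plates on the drying rail

### The arm

A 6-joint arm with a two-finger parallel gripper is mounted at the origin on a cart in front of the work surface, level with it; the furniture and walls round the work are solid. World frame = base frame: x ahead of the robot, y to its left, z up, the work surface at z = 0. Lengths are in m, angles in rad, forces in N, time in s.
With the tool pointing down it reaches from about 0.375 to 0.9 m from the base axis. Payload 3.1 kg.
Tool frame: the origin (TCP) lies between the finger pads; the fingertips stand 17 mm ahead of it and the grasp point (between the pads) lies 2 mm behind it; z points along the fingers, y is the line along which they close (so a half turn about z gives the same grasp; the last joint's range is limited). The gripper opens to 85 mm and grips with 20 to 120 N. Pads are 22 mm wide; open, the fingers measure 114 mm over their backs; the gripper's body (76 mm by 85 mm) begins 54 mm behind the grasp point. The pads swing forward as they close: fully open they stand 13 mm farther back than shut.
Start: joints at [1.081, 0.527, 1.433, -0, 1.181, -0.178], TCP at [0.191, 0.595, 0.248] pointing down, gripper open.
Joint ranges: [-3.08, 3.08], [-0.75, 2.2], [0.22, 2.44], [-1.43, 4.57], [0, 2.65], [-2.85, 2.85]. Speed limits (rad/s): [2.79, 2.79, 3.14, 3.14, 3.14, 3.14].

### API

Orientations are given as a unit quaternion [x, y, z, w].
In Python, from station import sense, vision, order gives the robot as it stands.
- The arm moves only by the shell command python3 -m crank 'ROWS' [OPENING] [FORCE]. ROWS is JSON, a list of rows, each an object with "dp": the shift along the world's x, y, z in units of 30 mm (1.0 is 30 mm), a list of three; "angular": the turn, a rotation vector about the world's x, y, z in degrees, a list of three. In form: [{"dp": [dx, dy, dz], "angular": [ax, ay, az]}, ...]. A call has 1 to 20 rows; each row shifts and turns the commanded pose from where the row before left it; what a row does not reach is not made up. A row lasts 1/10 s, in which the tool goes at most 50 mm and 8.59 degrees, less where a joint would pass 70% of its speed; a pose out of reach is approached as far as the arm can. A call is refused whole if a number of a shift passes 1 or a number of a turn 8.59, either way. A call with a gripper value outside its range is refused whole. OPENING is the closure, from 0 (fully open) to 1 (shut), set as the call begins (- or left out, the last holds). The fingers move at their own pace and stop on an object; FORCE is the grip in N (left out, the last holds). Time passes only in rows, so rows that do not move let the fingers close. It gives the time, the measured TCP pose, the force, the opening and the grip force at its end, in the units of the state.
- sense(): the state, without advancing time (a new reading comes with each control period).
- vision.snapshot(name): name is "scene" or "side" or "wrist"; returns a dict with "image" (480x640x3 uint8, blue, green, red), "range_z" (480x640 float32, m along the optical axis (not along the pixel's ray), 0 where there is no reading), "mtx" (3x3 intrinsics, pixels), "dist" ([k1, k2, p1, p2, k3] as OpenCV has them; the pictures are not rectified), "pose" (4x4, takes a point from camera to world coordinates); the wrist camera has in their place "mount" (4x4, takes a point from camera to tool coordinates, whose origin is the TCP and whose axes are the flange's). Camera axes: x right, y down, z forward; pixel columns grow to the right and rows downward; lengths in m; the calibration is good to about 2 mm. A picture is of the moment at which its call begins: read the wrist's pose just before it.
- order.sign_off(): hands the job in; it is judged then, once.
The state is a dict: "t": time; "q": joint angles; "qd": joint speeds; "tau": joint torques, N m; "tcp_pos": TCP position; "tool_rot": TCP orientation; "force": force on the tool from outside, world axes, zero at the start; "ft_torque": the same for the moment, N m; "finger_gap": opening from 0.0 (shut) to 1.0 (fully open); "gripper_force": force on a finger pad.
Only numpy, scipy, OpenCV 4.12 (cv2) and the standard library are available. Lean on these libraries where they do the work, as an engineer would, in place of code of your own. Each camera call takes 0.05 s, during which the arm holds its last target. There are 200 camera calls.

### The job

Take the two solid metal plates (the tall narrow one and the lower wide one) out of the slotted stand and lean them side by side against the round rail of the lean rest, tall plate in the left half and wide plate in the right half as seen from the front of the rest, feet along the white line on the rubber so that each tips back about 20 degrees from upright and stays there by itself. Make a neat row: both parallel to the rail, with a gap of about two centimetres between them. Set them down gently, leave the plate with the window in the stand, do not bump the upright steel pillar, and leave the other things where they are.

Things in the scene. Friction and masses are not known exactly. Their poses are not given: they have to be found in the camera images.
- plate_tall: solid bare aluminium plate, 8 thick (its x), 70 wide (its y), 135 high (its z), 0.2 kg give or take 20 percent; origin at the centre of its lower edge face, z up the plate; both faces are alike. Starts upright in one of the three slots of the stand, in any order.
- plate_wide: solid bare aluminium plate, 8 thick (its x), 95 wide (its y), 115 high (its z), 0.23 kg give or take 20 percent; origin at the centre of its lower edge face, z up the plate; both faces are alike. Starts upright in another slot.
- plate_window: bare aluminium plate with a large rectangular window (44 x 61) through it, 8 thick (x), 80 wide (y), 125 high (z); origin at the centre of its lower edge face. Starts upright in the remaining slot and must stay there.
- slot_stand: fixed low stand: dark base 100 (x) x 190 (y) x 10 high, three slots at y = -70, 0, +70, each between two grey ribs along x, 5 thick, 90 long, tops 40 above the table. Slots are 11 wide, floor 10 above the table; plate faces look along the stand's y; a plate comes out straight up. Origin at the centre of the underside. Place and heading vary.
- lean_rest: fixed rest: aluminium base 99 (x, -44 to +55) x 260 (y), on it a rubber pad (x -40 to +17, y -112 to +112), top 10 above the table, with a white line along y at x = 0. No lip: friction holds a foot. Origin at table height under the line's middle, z up. Front (open side, towards the robot) is -x; left half is +y, right half -y. Place and heading vary.
- lean_rail: horizontal round steel rail of the rest, 12 diameter; same origin and axes as the rest: the bar lies along y at x = +32, its centre 70 above the table, between two posts of 14 diameter, 79 high, at y = -118 and +118. A plate's back lies against its front (-x) side, top tipped towards +x.
- pillar: fixed upright round steel pillar, 38 diameter on a foot of 52, 180 high, between the stand and the rest; origin at the centre of its underside. It is aligned and must not be bumped.
- eyewear_case: bystander, loose: black moulded case 64 x 124 x 48 high, behind the rest; origin under its centre
- usb_hub: bystander, loose: small black adapter box 36 x 92 x 24 high; origin under its centre
- mouse_mint: bystander, loose: mint computer mouse 114 x 57 x 23 high; origin under its centre
- screw_tin: bystander, loose: round metal tin 59 diameter, 23 high; origin under its centre
- rubber_puck: bystander, loose: black round lens cap 48 diameter, 20 high; origin under its centre
- foot_line (a point): middle of the white line on the pad's top: x = 0, y = 0, 10 above the table in the rest's frame, same axes. A plate whose lower-edge centre (its origin) stands on the line and whose back rests on the rail tips back 20 degrees; 6 nearer to the rail gives about 15, 6 farther about 25.
- monitor: fixed PC monitor behind the work, a large obstacle: panel 20 thick, 612 wide, from 62 to 422 above the table, its front face about 73 behind (+x of) the origin; foot 235 deep, 9 high, reaching 129 in front of the origin; origin under it at the table, -x is its front. Keep gripper and wrist off it.
Things that resemble listed ones, but are neither listed nor needed, are in the scene too. What is shaped like the plate_tall but purple is not meant.

How it is judged:
By the outcome, as a careful person would: the job done as asked, in the order asked, and still so for the second after the job is handed in, with the robot touching nothing.
It also fails if it takes over 72 s, if anything falls off the work surface, if the arm or the gripper's body presses on something with over 40 N, if the wrist force passes 120 N, or if a joint passes its speed limit or range.

## Working session

There is one attempt and no reset: what is moved stays moved. The work goes in short steps, Python scripts to look and compute and a shell command to move; the robot and the scene stay as the last step left them, time stands still between calls to the robot, and variables do not carry over. Pictures are saved under pics/ and viewed, at most 10 in all, crops included, and the job is handed in when it is done.

```bash
ls; mkdir -p pics
python3 - <<'E'
from station import sense, vision
import cv2, numpy as np, pickle
s=sense(); print(s)
for n in ("scene","side"):
    d=vision.snapshot(n); pickle.dump(d,open(f"{n}.pkl","wb")); cv2.imwrite(f"pics/{n}1.png",d["image"]); print(n,d["mtx"].round(1).tolist(),d["dist"],d["pose"].round(3).tolist(), (d["range_z"]>0).mean())
E
```

```text
pics
{'t': 0.0, 'q': array([ 1.08151212e+00,  5.28483048e-01,  1.43388905e+00,  2.25943389e-05,
        1.18137356e+00, -1.78516061e-01]), 'qd': array([ 2.47158335e-03,  6.77195742e-04, -1.19725215e-03, -5.50618239e-04,
        7.18291583e-05,  7.74976117e-04]), 'tau': array([-7.81931976e-04, -4.42340326e+01, -1.78025848e+01, -2.25634599e-04,
        8.33624712e-03,  1.84509713e-05]), 'tcp_pos': array([0.19077708, 0.59447321, 0.24732741]), 'tool_rot': array([ 1.54763714e-01,  9.87950927e-01, -1.01362453e-03, -3.62672013e-04]), 'force': array([-0.29739786, -0.14112507, -0.13721118]), 'ft_torque': array([-0.03888836, -0.00222088, -0.00023612]), 'gripper_force': 0.0, 'finger_gap': 1.0002059731348287}
scene [[470.6, 0.0, 319.4], [0.0, 470.6, 243.3], [0.0, 0.0, 1.0]] [-0.10054055  0.          0.          0.          0.        ] [[0.665, -0.366, 0.651, -0.438], [-0.746, -0.302, 0.593, -0.858], [-0.021, -0.88, -0.474, 0.75], [0.0, 0.0, 0.0, 1.0]] 0.9960123697916666
side [[463.0, 0.0, 314.4], [0.0, 463.0, 246.3], [0.0, 0.0, 1.0]] [-0.10122463  0.          0.          0.          0.        ] [[-0.916, -0.317, 0.244, 0.237], [-0.4, 0.746, -0.533, 0.663], [-0.013, -0.586, -0.81, 0.985], [0.0, 0.0, 0.0, 1.0]] 0.9960091145833333
```

View pics/scene1.png

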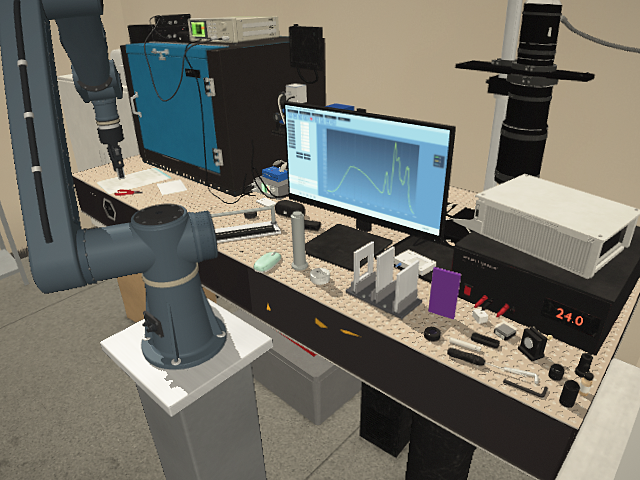

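View pics/side1.png

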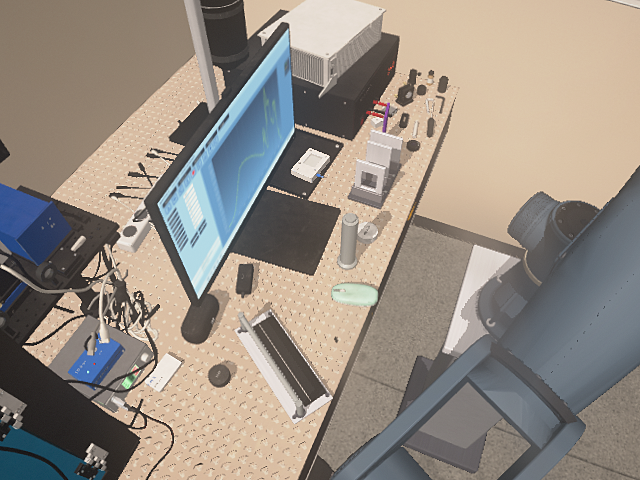

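The scene view shows three plates in the stand: the windowed one (362,265), the middle one (384,268) and the right one (405,285). The purple lookalike stands at (445,293), outside the stand, and is not meant. The pillar is at (298,240). In the side view the rest spans (240,315)-(330,415), with the rail along its left edge.

```bash
cat > h.py <<'E'
import cv2, numpy as np, pickle
from scipy.spatial.transform import Rotation as R
def cloud(d,pose=None):
    P=d["pose"] if pose is None else pose
    v,u=np.mgrid[0:480,0:640]
    uv=np.stack([u.ravel(),v.ravel()],1).astype(np.float64)[:,None]
    n=cv2.undistortPoints(uv,d["mtx"],d["dist"])[:,0]
    z=d["range_z"].ravel()
    p=np.c_[n*z[:,None],z]@P[:3,:3].T+P[:3,3]
    p[z==0]=np.nan
    return p.reshape(480,640,3)
def topview(clouds,x0,x1,y0,y1,s,fn):
    # columns: -y to the right ; rows: x upward
    im=np.zeros((int((x1-x0)*s),int((y1-y0)*s),3),np.uint8); zb=np.full(im.shape[:2],-1.)
    for c,img in clouds:
        p=c.reshape(-1,3);q=img.reshape(-1,3)
        m=(p[:,0]>x0)&(p[:,0]<x1)&(p[:,1]>y0)&(p[:,1]<y1)&(p[:,2]<.3)
        p=p[m];q=q[m];o=np.argsort(p[:,2]);p=p[o];q=q[o]
        r=((x1-p[:,0])*s).astype(int).clip(0,im.shape[0]-1);k=((y1-p[:,1])*s).astype(int).clip(0,im.shape[1]-1)
        g=p[:,2]>zb[r,k]; im[r[g],k[g]]=q[g]; zb[r[g],k[g]]=p[g,2]
    cv2.imwrite(fn,im)
E
python3 - <<'E'
from h import *
sc=pickle.load(open("scene.pkl","rb"));si=pickle.load(open("side.pkl","rb"))
A=cloud(sc);B=cloud(si)
for n,c,l in (("sc",A,[(298,220),(298,265),(355,280),(384,262),(405,280),(405,262),(445,293),(268,262),(318,275)]),("si",B,[(348,235),(365,180),(380,155),(388,130),(285,365),(300,360),(250,330),(270,370),(355,293),(243,279),(200,318),(219,375),(367,232)])):
    for u,v in l: print(n,u,v,c[v,u].round(3))
topview([(A,sc["image"]),(B,si["image"])],.2,.9,-.5,.7,640,"pics/top1.png")
E
```

```text
sc 298 220 [0.429 0.014 0.166]
sc 298 265 [0.423 0.017 0.017]
sc 355 280 [ 0.426 -0.198  0.05 ]
sc 384 262 [ 0.452 -0.272  0.123]
sc 405 280 [ 0.449 -0.341  0.097]
sc 405 262 [ 0.633 -0.229  0.024]
sc 445 293 [ 0.491 -0.435  0.075]
sc 268 262 [0.372 0.095 0.021]
sc 318 275 [ 0.408 -0.078  0.026]
si 348 235 [0.435 0.045 0.136]
si 365 180 [ 0.492 -0.256  0.008]
si 380 155 [ 0.459 -0.265  0.11 ]
si 388 130 [ 0.501 -0.504 -0.   ]
si 285 365 [0.462 0.344 0.011]
si 300 360 [0.436 0.32  0.012]
si 250 330 [0.551 0.322 0.073]
si 270 370 [0.487 0.367 0.01 ]
si 355 293 [nan nan nan]
si 243 279 [0.648 0.19  0.025]
si 200 318 [0.679 0.332 0.047]
si 219 375 [0.582 0.425 0.018]
si 367 232 [ 0.419 -0.067  0.022]
```

View pics/top1.png

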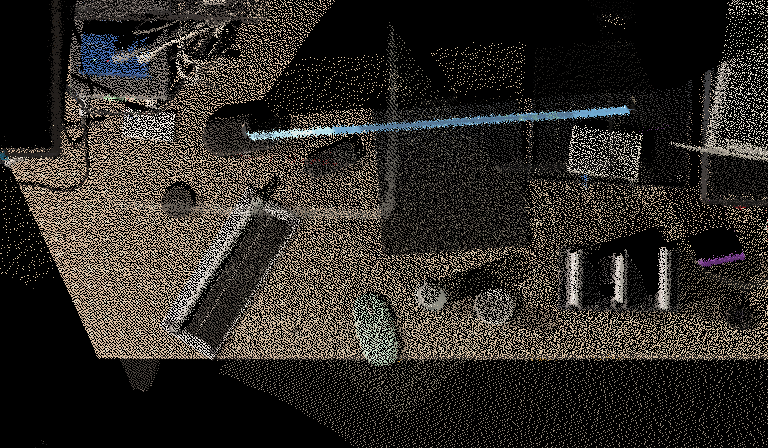

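The fused top view shows the plates at about (573,278), (619,280) and (664,278), the purple one at (722,259) and the pillar at (431,295). The rest is tilted about 35°, with its rail running from (180,330) to (262,205). Now I'll measure the plates and rest exactly.

```bash
cat > m.py <<'E'
from h import *
sc=pickle.load(open("scene.pkl","rb"));si=pickle.load(open("side.pkl","rb"))
A=cloud(sc);B=cloud(si)
for n,c,img in (("scene",A,sc["image"]),("side",B,si["image"])):
    p=c.reshape(-1,3);q=img.reshape(-1,3).astype(int)
    grey=(abs(q-q.mean(1,keepdims=True)).max(1)<25)
    m=(p[:,2]>.05)&(p[:,2]<.16)&(p[:,0]>.38)&(p[:,0]<.54)&(p[:,1]>-.37)&(p[:,1]<-.16)&grey
    P=p[m]; 
    for y in (-.195,-.267,-.337):
        k=P[abs(P[:,1]-y)<.025]
        if len(k)<40: continue
        r=cv2.minAreaRect(k[:,:2].astype(np.float32))
        print(n,"plate",y,len(k),"ztop",np.percentile(k[:,2],99).round(4),"x",np.percentile(k[:,0],[1,99]).round(4),"rect",np.round(r[0],4),np.round(r[1],4),round(r[2],2))
    # rail
    m=(p[:,2]>.066)&(p[:,2]<.078)&(p[:,0]>.3)&(p[:,0]<.62)&(p[:,1]>.25)&(p[:,1]<.5)
    k=p[m]
    if len(k)>30:
        l=cv2.fitLine(k[:,:2].astype(np.float32),cv2.DIST_HUBER,0,.001,.001).ravel()
        print(n,"rail",len(k),l.round(4),"z",np.percentile(k[:,2],[5,95]).round(4),np.degrees(np.arctan2(l[1],l[0])))
        t=(k[:,:2]-l[2:])@l[:2]; print(np.percentile(t,[0.5,99.5]))
    # pad top white line
    m=(p[:,2]>.005)&(p[:,2]<.016)&(p[:,0]>.3)&(p[:,0]<.62)&(p[:,1]>.15)&(p[:,1]<.5)
    bright=m&(q.min(1)>120); dark=m&(q.max(1)<80)
    print(n,"bright",bright.sum(),"dark",dark.sum())
    if dark.sum()>100:
        r=cv2.minAreaRect(p[dark][:,:2].astype(np.float32)); print("pad",np.round(r[0],4),np.round(r[1],4),r[2], p[dark][:,2].mean())
    m=(p[:,2]>.08)&(p[:,2]<.19)&(p[:,0]>.38)&(p[:,0]<.5)&(p[:,1]>-.05)&(p[:,1]<.08)
    if m.sum()>20: 
        (c0,r0)=cv2.minEnclosingCircle(p[m][:,:2].astype(np.float32)); print(n,"pillar",np.round(c0,4),round(r0,4),p[m][:,2].max())
u,v=np.s_[300:420],np.s_[225:335]
cv2.imwrite("pics/crop1.png",np.hstack([cv2.resize(si["image"][300:420,225:335],None,fx=3.5,fy=3.5)[:400,:385],cv2.resize(sc["image"][230:330,340:470],None,fx=3.1,fy=4)[:400,:400]]))
E
python3 m.py
```

```text
scene plate -0.195 434 ztop 0.1386 x [0.4234 0.5041] rect [ 0.4637 -0.1975] [0.0136 0.0855] 88.56
scene plate -0.267 572 ztop 0.1485 x [0.4281 0.4989] rect [ 0.4656 -0.2678] [0.014  0.0764] 88.81
scene plate -0.337 559 ztop 0.128 x [0.4174 0.5113] rect [ 0.4642 -0.3383] [0.0981 0.0133] 0.9
scene rail 176 [ 0.8411 -0.5409  0.4963  0.3524] z [0.0676 0.0775] -32.744427
[-0.11200272  0.10971079]
scene bright 444 dark 373
pad [0.5072 0.3665] [0.178  0.2169] 57.01382827758789 0.011790038274398056
scene pillar [0.4354 0.0237] 0.0204 0.18375881249361226
side plate -0.195 520 ztop 0.1375 x [0.4248 0.504 ] rect [ 0.4651 -0.1976] [0.0155 0.0816] 86.6
side plate -0.267 525 ztop 0.1473 x [0.4316 0.4991] rect [ 0.4648 -0.2653] [0.0133 0.0704] 89.3
side plate -0.337 478 ztop 0.1272 x [0.4192 0.5122] rect [ 0.4661 -0.3348] [0.0147 0.0954] 88.73
side rail 608 [ 0.8444 -0.5357  0.4796  0.3683] z [0.0706 0.0775] -32.39421
[-0.11448821  0.13022801]
side bright 1809 dark 693
pad [0.4964 0.3832] [0.1878 0.2305] 57.779483795166016 0.009883541768586844
side pillar [0.4387 0.0267] 0.0214 0.18370385922340404
```

View pics/crop1.png

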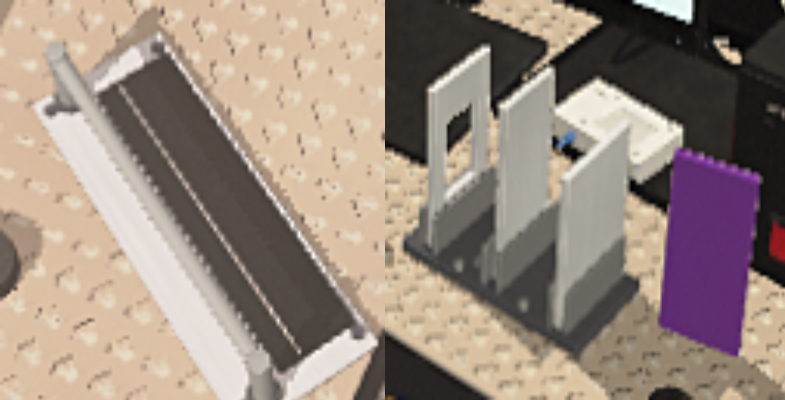

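The crop confirms which plate is which. The left one in the stand has the window and stays. The middle one is tall and narrow (top about 0.147, width 70), so it is plate_tall, at (0.465,-0.266). The right one is lower and wide (width 95), so it is plate_wide, at (0.465,-0.3365). The purple plate stands outside the stand and is the decoy. Next is the rest frame, from the white line and the rail.

```bash
cat > rest.py <<'E'
from h import *
from scipy.ndimage import white_tophat
for n in ("side","scene"):
    d=pickle.load(open(n+".pkl","rb")); c=cloud(d); P=d["pose"]; g=d["image"].max(2).astype(int)
    # ray onto z=.010 for every pixel
    v,u=np.mgrid[0:480,0:640]
    nn=cv2.undistortPoints(np.stack([u.ravel(),v.ravel()],1).astype(float)[:,None],d["mtx"],d["dist"])[:,0]
    ray=np.c_[nn,np.ones(len(nn))]@P[:3,:3].T; w=(P[:3,3]+ray*((.010-P[2,3])/ray[:,2:]) ).reshape(480,640,3)
    ok=(abs(c[...,2]-.010)<.006)&(w[...,0]>.36)&(w[...,0]<.58)&(w[...,1]>.2)&(w[...,1]<.46)
    th=white_tophat(g,size=5)
    xr=np.array([.539,.842]);yr=np.array([-.842,.539]);o=np.array([.4625,.3412])
    a=(w[...,:2]-o)@xr; b=(w[...,:2]-o)@yr
    m=ok&(th>20)&(abs(a)<.012)&(abs(b)<.115)
    k=w[m][:,:2].astype(np.float32)
    if len(k)>20:
        l=cv2.fitLine(k,cv2.DIST_HUBER,0,.001,.001).ravel(); t=(k-l[2:])@l[:2]
        print(n,"line",len(k),np.degrees(np.arctan2(l[1],l[0])),"ends",(l[2:]+l[:2]*t.min()).round(4),(l[2:]+l[:2]*t.max()).round(4),np.ptp(t))
        print(" a,b at fit", ((l[2:]-o)@xr).round(4))
    # posts and rail in nominal frame
    q=c.reshape(-1,3); A=(q[:,:2]-o)@xr; B=(q[:,:2]-o)@yr
    m=(q[:,2]>.062)&(q[:,2]<.085)&(abs(A-.032)<.02)&(abs(B)<.14)
    print(n,"rail a",np.percentile(A[m&(abs(B)<.1)],[3,50,97]).round(4),"b",np.percentile(B[m],[.5,99.5]).round(4))
    m=(q[:,2]>.03)&(q[:,2]<.072)&(abs(A-.032)<.02)&(abs(B)<.14)&(abs(B)>.105)
    for s in(1,-1):
        k=m&(B*s>0); print("  post",s,k.sum(),np.percentile(A[k],[3,97]).round(4),np.percentile(B[k],[3,97]).round(4)) if k.sum()>5 else 0
E
python3 rest.py
```

```text
side line 156 -32.39368 ends [0.37  0.399] [0.5583 0.2795] 0.22306515
 a,b at fit -0.0008
side rail a [0.026  0.0322 0.0373] b [-0.133   0.1149]
  post 1 40 [0.0269 0.0383] [0.1084 0.1159]
  post -1 22 [0.0288 0.0383] [-0.1287 -0.1088]
scene line 73 -33.0265 ends [0.3963 0.3895] [0.5593 0.2835] 0.19446754
 a,b at fit 0.0043
scene rail a [0.0207 0.0274 0.0344] b [-0.132   0.0903]
  post -1 45 [0.0196 0.0323] [-0.1321 -0.112 ]
```

```bash
python3 -m crank '[{"dp":[0.5,-0.3,0.4],"angular":[0,0,2]},{"dp":[1,-0.6,0.5],"angular":[0,0,4]},{"dp":[1,-1,0.4],"angular":[0,0,4]},{"dp":[1,-1,0],"angular":[0,0,4]},{"dp":[1,-1,0],"angular":[0,0,4]},{"dp":[1,-1,0],"angular":[0,0,0]},{"dp":[1,-1,0],"angular":[0,0,0]},{"dp":[1,-1,0],"angular":[0,0,0]},{"dp":[1,-1,0],"angular":[0,0,0]},{"dp":[0.6,-1,0],"angular":[0,0,0]},{"dp":[0,-1,0],"angular":[0,0,0]},{"dp":[0,-1,0],"angular":[0,0,0]},{"dp":[0,-1,0],"angular":[0,0,0]},{"dp":[0,-1,0],"angular":[0,0,0]},{"dp":[0,-1,0],"angular":[0,0,0]},{"dp":[0,-1,0],"angular":[0,0,0]},{"dp":[0,-1,0],"angular":[0,0,0]},{"dp":[0,-1,0],"angular":[0,0,0]},{"dp":[0,-1,0],"angular":[0,0,0]},{"dp":[0,-1,0],"angular":[0,0,0]}]' 0.5 60
```

```text
t: 2.1
tcp_pos: [0.4636, 0.0269, 0.2871]
tool_rot: [-0.002, 1.0, 0.0, -0.0]
force: [1.0, -0.0, -0.7]
finger_gap: 0.497
gripper_force: 0.0
```

```bash
python3 -m crank '[{"dp":[0,-1,0],"angular":[0,0,0]},{"dp":[0,-1,0],"angular":[0,0,0]},{"dp":[0,-1,0],"angular":[0,0,0]},{"dp":[0,-1,0],"angular":[0,0,0]},{"dp":[0,-1,0],"angular":[0,0,0]},{"dp":[0,-1,0],"angular":[0,0,0]},{"dp":[0,-1,0],"angular":[0,0,0]},{"dp":[0,-1,-0.2],"angular":[0,0,0]},{"dp":[0,-0.9,-0.4],"angular":[0,0,0]},{"dp":[0,-0.6,-0.4],"angular":[0,0,0]},{"dp":[0,-0.2,0],"angular":[0,0,0]},{"dp":[0,0,0],"angular":[0,0,0]},{"dp":[0,0,0],"angular":[0,0,0]}]'
cat > wr.py <<'E'
from h import *
from station import sense, vision
def wrist(fn=None):
    s=sense(); d=vision.snapshot("wrist")
    T=np.eye(4);T[:3,:3]=R.from_quat(s["tool_rot"]).as_matrix();T[:3,3]=s["tcp_pos"]
    P=T@d["mount"]; d["pose"]=P
    if fn: cv2.imwrite(fn,d["image"])
    return s,d,cloud(d)
E
python3 - <<'E'
from wr import *
s,d,c=wrist("pics/w1.png"); pickle.dump((s,d),open("w1.pkl","wb"))
print(s["tcp_pos"],R.from_quat(s["tool_rot"]).as_matrix().round(3).tolist(), d["mount"].round(3).tolist())
p=c.reshape(-1,3)
for y,z in((-.1975,.135),(-.266,.145),(-.3365,.125)):
    m=(abs(p[:,2]-z)<.006)&(abs(p[:,1]-y)<.02)&(p[:,0]>.38)&(p[:,0]<.55)
    k=p[m]
    if len(k)>50:
        r=cv2.minAreaRect(k[:,:2].astype(np.float32)); print(y,len(k),np.median(k[:,2]).round(4),np.percentile(k[:,0],[.5,50,99.5]).round(4),np.percentile(k[:,1],[2,50,98]).round(4),np.round(r[0],4),np.round(r[1],4),r[2])
E
```

```text
t: 3.4
tcp_pos: [0.4641, -0.2619, 0.2575]
tool_rot: [-0.002, 1.0, 0.0, -0.0]
force: [-0.1, -0.2, 0.3]
finger_gap: 0.497
gripper_force: 0.0
[ 0.46408922 -0.26194304  0.25749013] [[-1.0, -0.004, -0.0], [-0.004, 1.0, 0.001], [0.0, 0.001, -1.0]] [[0.0, -0.956, -0.293, 0.075], [1.0, 0.0, 0.0, 0.0], [-0.0, -0.293, 0.956, -0.126], [0.0, 0.0, 0.0, 1.0]]
-0.1975 1579 0.1349 [0.4258 0.4626 0.5048] [-0.2012 -0.1976 -0.1929] [ 0.4656 -0.1969] [0.009  0.0799] 88.88378143310547
-0.266 1293 0.1449 [0.4312 0.4636 0.4994] [-0.271  -0.267  -0.2632] [ 0.4658 -0.267 ] [0.008  0.0698] 89.00859832763672
-0.3365 1756 0.1248 [0.4193 0.4626 0.5131] [-0.3405 -0.3357 -0.3321] [ 0.4665 -0.3367] [0.0091 0.0953] 89.15128326416016
```

View pics/w1.png

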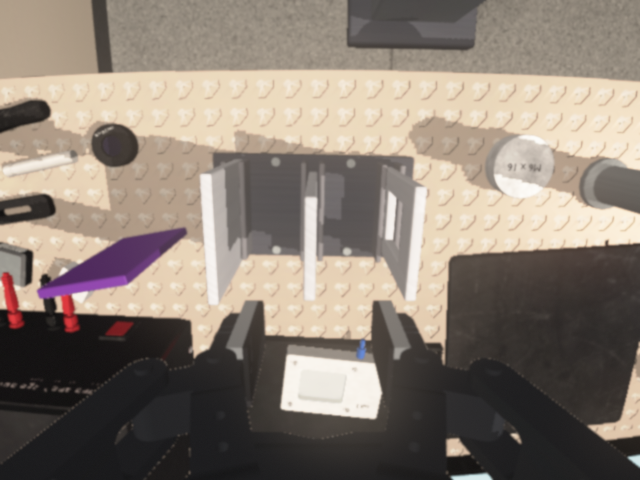

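The wrist view shows the tall plate at column 310 between the fingers, the wide one at 215 and the window one at 408. Sizes and heights match the description, and the plate normals sit at 89°. Going down to grasp the tall plate.

```bash
python3 -m crank '[{"dp":[0.05,-0.17,-0.4],"angular":[0,0,-1.2]},{"dp":[0,0,-1],"angular":[0,0,0]},{"dp":[0,0,-1],"angular":[0,0,0]},{"dp":[0,0,-0.8],"angular":[0,0,0]},{"dp":[0,0,-0.6],"angular":[0,0,0]},{"dp":[0,0,-0.4],"angular":[0,0,0]},{"dp":[0,0,-0.22],"angular":[0,0,0]},{"dp":[0,0,0],"angular":[0,0,0]},{"dp":[0,0,0],"angular":[0,0,0]}]' && python3 -m crank '[{"dp":[0,0,0],"angular":[0,0,0]},{"dp":[0,0,0],"angular":[0,0,0]},{"dp":[0,0,0],"angular":[0,0,0]},{"dp":[0,0,0],"angular":[0,0,0]},{"dp":[0,0,0],"angular":[0,0,0]},{"dp":[0,0,0],"angular":[0,0,0]},{"dp":[0,0,0],"angular":[0,0,0]},{"dp":[0,0,0],"angular":[0,0,0]}]' 1 60
```

```text
t: 4.35
tcp_pos: [0.4661, -0.2683, 0.1252]
tool_rot: [0.009, 1.0, -0.0, 0.0]
force: [-0.4, 0.8, 0.2]
finger_gap: 0.493
gripper_force: 0.0
t: 5.15
tcp_pos: [0.466, -0.2683, 0.1255]
tool_rot: [0.009, 1.0, -0.0, 0.001]
force: [-0.5, 1.3, 5.4]
finger_gap: 0.083
gripper_force: 59.6
```

```bash
python3 -m crank '[{"dp":[0,0,0.2],"angular":[0,0,0]},{"dp":[0,0,0.4],"angular":[0,0,0]},{"dp":[0,0,0.6],"angular":[0,0,0]},{"dp":[0,0,0.8],"angular":[0,0,0]},{"dp":[0,0,1],"angular":[0,0,0]},{"dp":[0,0,1],"angular":[0,0,0]},{"dp":[0,0,1],"angular":[0,0,0]},{"dp":[0,0,1],"angular":[0,0,0]},{"dp":[0,0,0.6],"angular":[0,0,0]},{"dp":[0,0.4,0.3],"angular":[0,0,0]},{"dp":[0,0.8,0],"angular":[0,0,0]},{"dp":[0,1,0],"angular":[0,0,0]},{"dp":[0,1,0],"angular":[0,0,0]},{"dp":[0,1,0],"angular":[0,0,0]},{"dp":[0,1,0],"angular":[0,0,0]},{"dp":[0,1,0],"angular":[0,0,0]},{"dp":[0,1,0],"angular":[0,0,0]},{"dp":[0,1,0],"angular":[0,0,0]},{"dp":[0,1,0],"angular":[0,0,0]},{"dp":[0,1,0],"angular":[0,0,0]}]' && python3 -m crank '[{"dp":[0,1,0],"angular":[0,0,-3]},{"dp":[0,1,0],"angular":[0,0,-4]},{"dp":[0,1,0],"angular":[0,0,-4]},{"dp":[0,1,0],"angular":[0,0,-4]},{"dp":[0,1,0],"angular":[0,0,-4]},{"dp":[0,1,0],"angular":[0,0,-4]},{"dp":[-0.1,1,0],"angular":[0,0,-4]},{"dp":[-0.1,0.8,0],"angular":[0,0,-3]},{"dp":[-0.1,0.6,0],"angular":[0,0,-1.4]},{"dp":[-0.1,0.4,0],"angular":[0,0,0]},{"dp":[0,0,0],"angular":[0,0,0]},{"dp":[0,0,0],"angular":[0,0,0]}]'
python3 - <<'E'
from wr import *
s,d,c=wrist("pics/w2.png"); pickle.dump((s,d),open("w2.pkl","wb"))
print(s["tcp_pos"],R.from_quat(s["tool_rot"]).as_matrix().round(3).tolist(),s["q"].round(2))
E
```

```text
t: 7.15
tcp_pos: [0.464, 0.04, 0.3311]
tool_rot: [0.009, 1.0, 0.0, -0.001]
force: [0.3, -0.5, -2.5]
finger_gap: 0.087
gripper_force: 58.5
t: 8.35
tcp_pos: [0.453, 0.3015, 0.3314]
tool_rot: [0.279, 0.96, -0.001, -0.0]
force: [0.6, -0.1, -2.1]
finger_gap: 0.084
gripper_force: 58.6
[0.45297678 0.3015335  0.33138203] [[-0.845, 0.535, -0.001], [0.535, 0.845, -0.001], [0.0, -0.001, -1.0]] [ 0.38  0.33  1.53 -0.    1.29 -0.62]
```

View pics/w2.png

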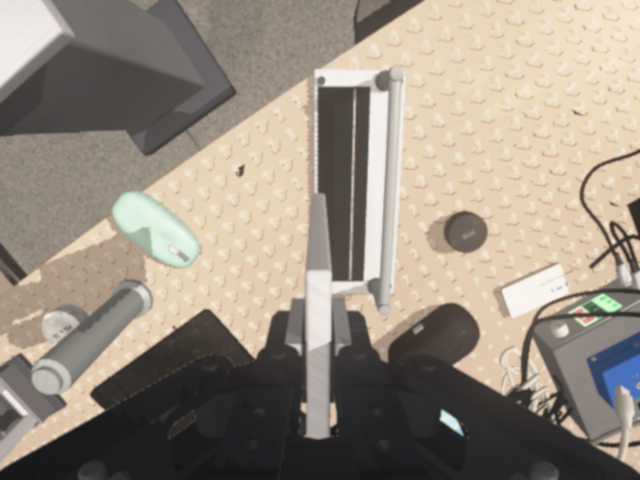

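The wrist view shows the plate in the grip, with its lower edge at (318,200). The white line runs from (353,88) to (351,280), and the rail from (396,72) to (384,310). I'll fit the line by casting rays onto z=0.010.

Run:
```python
from h import *
from scipy.ndimage import white_tophat
s,d=pickle.load(open("w2.pkl","rb")); c=cloud(d); P=d["pose"]; g=d["image"].max(2).astype(int)
v,u=np.mgrid[0:480,0:640]
nn=cv2.undistortPoints(np.stack([u.ravel(),v.ravel()],1).astype(float)[:,None],d["mtx"],d["dist"])[:,0]
ray=np.c_[nn,np.ones(len(nn))]@P[:3,:3].T; w=(P[:3,3]+ray*((.010-P[2,3])/ray[:,2:])).reshape(480,640,3)
m=(white_tophat(g,size=7)>30)&(abs(u-352)<6)&(v>86)&(v<284)
k=w[m][:,:2].astype(np.float32); l=cv2.fitLine(k,cv2.DIST_HUBER,0,.001,.001).ravel(); t=(k-l[2:])@l[:2]
e=[l[2:]+l[:2]*x for x in(t.min(),t.max())]; mid=(e[0]+e[1])/2
h=np.degrees(np.arctan2(l[1],l[0])); print("line",len(k),h,e,np.ptp(t),"mid",mid,"res",np.std((k-l[2:])@[-l[1],l[0]]))
print("depth z on pad",np.nanmedian(c[m][:,2]))
a=np.radians(57.6) ; xr=np.array([np.cos(a),np.sin(a)]);yr=np.array([-xr[1],xr[0]])
q=c.reshape(-1,3);A=(q[:,:2]-mid)@xr;B=(q[:,:2]-mid)@yr
m=(q[:,2]>.066)&(q[:,2]<.085)&(abs(B)<.105)&(abs(A-.032)<.02)
print("rail a",np.percentile(A[m],[2,50,98]),"top z",np.percentile(q[m,2],98))
for lo,hi in((-.1,-.04),(.04,.1)): k=m&(B>lo)&(B<hi); print(lo,k.sum(),A[k].mean())
m=(q[:,2]>.072)&(q[:,2]<.085)&(abs(A-.032)<.012)&(abs(B)<.14); print("b range",np.percentile(B[m],[.2,99.8]))
# plate lower end seen
m=(abs(A)<.2)&(q[:,2]>.19)&(q[:,2]<.36)
```

```text
line 712 -32.289356 [array([0.37816533, 0.39495927], dtype=float32), array([0.5673745 , 0.27539536], dtype=float32)] 0.22382058 mid [0.47276992 0.3351773 ] res 0.0013496852
depth z on pad 0.010269699891127332
rail a [0.02581074 0.03081258 0.0372272 ] top z 0.07724223474693673
-0.1 625 0.030879210116771638
0.04 828 0.03109057570746182
b range [-0.11984553  0.12630174]
```

Wrist and side views agree across the line to 1 mm. Along the line, the side estimate was clipped by my mask, so I use the wrist value: origin (0.472,0.3357), heading 57.65°. I'll tilt 18°, move over the foot point and come down to hover.

```bash
python3 -m crank '[{"dp":[0,0.3,0],"angular":[-1.52,0.96,0]},{"dp":[0,0.6,0],"angular":[-3.04,1.93,0]},{"dp":[0,0.7,0],"angular":[-3.04,1.93,0]},{"dp":[0,0.7,0],"angular":[-3.04,1.93,0]},{"dp":[0,0.45,-0.3],"angular":[-3.04,1.93,0]},{"dp":[0,0.2,-0.6],"angular":[-1.52,0.95,0]},{"dp":[0,0,-1],"angular":[0,0,0]},{"dp":[0,0,-1],"angular":[0,0,0]},{"dp":[0,0,-1],"angular":[0,0,0]},{"dp":[0,0,-0.8],"angular":[0,0,0]},{"dp":[0,0,-0.5],"angular":[0,0,0]},{"dp":[0,0,-0.3],"angular":[0,0,0]},{"dp":[0,0,0],"angular":[0,0,0]},{"dp":[0,0,0],"angular":[0,0,0]}]'
cat > st.py <<'E'
from station import sense
from scipy.spatial.transform import Rotation as R
import numpy as np,sys
L=float(sys.argv[1]); s=sense(); M=R.from_quat(s["tool_rot"]).as_matrix(); u=-M[:,2]
o=np.array([.472,.3357,.010]);a=np.radians(57.65);F=np.array([[np.cos(a),np.sin(a),0],[-np.sin(a),np.cos(a),0],[0,0,1]])
foot=s["tcp_pos"]-u*L
print("tcp",s["tcp_pos"].round(4),"foot in rest mm",(F@(foot-o)*1e3).round(1),"u",(F@u).round(4),"tilt",np.degrees(np.arctan2((F@u)[0],u[2])).round(2),"heading",np.degrees(np.arctan2(M[1,1],M[0,1])).round(2),"f",(F@s["force"]).round(1),"t",s["t"],s["q"].round(2))
E
python3 st.py .1155
```

```text
t: 9.8
tcp_pos: [0.4544, 0.3907, 0.1676]
tool_rot: [0.276, 0.949, -0.15, -0.043]
force: [-0.4, 0.8, -1.9]
finger_gap: 0.083
gripper_force: 58.7
tcp [0.4544 0.3907 0.1676] foot in rest mm [ 1.5 44.2 47.7] u [3.073e-01 7.000e-04 9.516e-01] tilt 17.9 heading 57.56 f [ 0.4  0.8 -1.9] t 9.8 [ 0.58  0.71  1.36 -0.13  1.36 -0.38]
```

```bash
python3 -m crank '[{"dp":[-0.05,-0.03,-0.3],"angular":[0,0,0]},{"dp":[0,0,-0.5],"angular":[0,0,0]},{"dp":[0,0,-0.4],"angular":[0,0,0]},{"dp":[0,0,-0.15],"angular":[0,0,0]},{"dp":[0,0,-0.05],"angular":[0,0,0]},{"dp":[0,0,0],"angular":[0,0,0]},{"dp":[0,0,0],"angular":[0,0,0]}]'; python3 st.py .1155
python3 -m crank '[{"dp":[0,0,-0.03],"angular":[0,0,0]},{"dp":[0,0,-0.03],"angular":[0,0,0]},{"dp":[0,0,-0.03],"angular":[0,0,0]},{"dp":[0,0,-0.02],"angular":[0,0,0]},{"dp":[0,0,0],"angular":[0,0,0]}]';  python3 st.py .1155
```

```text
t: 10.5
tcp_pos: [0.4524, 0.3898, 0.125]
tool_rot: [0.276, 0.949, -0.15, -0.043]
force: [0.3, -0.4, -2.0]
finger_gap: 0.085
gripper_force: 58.7
tcp [0.4524 0.3898 0.125 ] foot in rest mm [-0.4 45.5  5.1] u [3.083e-01 3.000e-04 9.513e-01] tilt 17.96 heading 57.59 f [-0.2 -0.4 -2. ] t 10.5 [ 0.58  0.76  1.39 -0.13  1.28 -0.36]
t: 11.0
tcp_pos: [0.452, 0.3895, 0.1213]
tool_rot: [0.276, 0.948, -0.15, -0.044]
force: [-0.3, 0.1, -1.6]
finger_gap: 0.086
gripper_force: 58.7
tcp [0.452  0.3895 0.1213] foot in rest mm [-0.9 45.7  1.5] u [ 3.091e-01 -1.000e-04  9.510e-01] tilt 18.0 heading 57.59 f [-0.1  0.4 -1.6] t 11.0 [ 0.58  0.76  1.39 -0.13  1.28 -0.36]
```

```bash
python3 -m crank '[{"dp":[0,0,-0.02],"angular":[0,0,0]},{"dp":[0,0,-0.02],"angular":[0,0,0]},{"dp":[0,0,0],"angular":[0,0,0]}]';  python3 st.py .1155
python3 - <<'E'
from wr import *
s,d,c=wrist(); cv2.imwrite("pics/w3.png",cv2.resize(d["image"][0:300,170:470],None,fx=2,fy=2))
E
```

```text
t: 11.3
tcp_pos: [0.4523, 0.3897, 0.121]
tool_rot: [0.276, 0.948, -0.15, -0.043]
force: [-0.4, 0.1, 3.4]
finger_gap: 0.091
gripper_force: 59.8
tcp [0.4523 0.3897 0.121 ] foot in rest mm [-0.6 45.6  1.2] u [3.085e-01 3.000e-04 9.512e-01] tilt 17.97 heading 57.58 f [-0.1  0.4  3.4] t 11.3 [ 0.58  0.76  1.39 -0.13  1.28 -0.36]
```

View pics/w3.png

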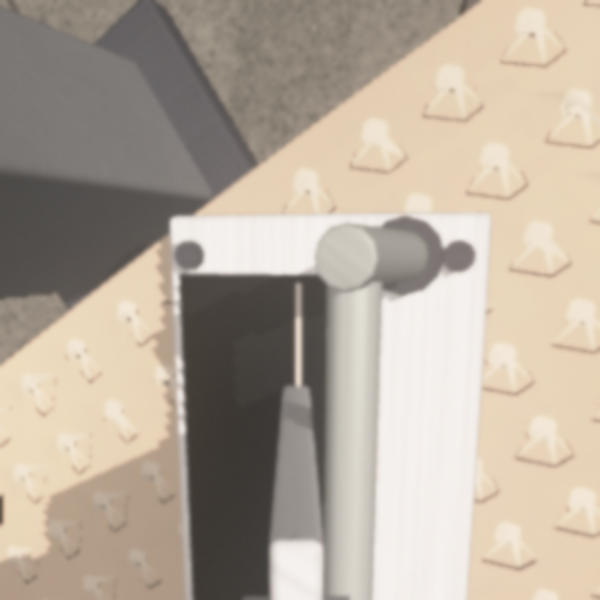

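The foot is in contact at about 5 N. In the crop its lower edge at (297,388) is centred on the white line (299), and the back is just clear of the rail. Now tip it onto the rail.

```bash
python3 -m crank '[{"dp":[0.017,0.027,-0.009],"angular":[-0.42,0.27,0]},{"dp":[0.017,0.027,-0.009],"angular":[-0.42,0.27,0]},{"dp":[0.017,0.027,-0.009],"angular":[-0.42,0.27,0]},{"dp":[0.017,0.027,-0.009],"angular":[-0.42,0.27,0]},{"dp":[0,0,0],"angular":[0,0,0]},{"dp":[0,0,0],"angular":[0,0,0]}]';  python3 st.py .1155
```

```text
t: 11.95
tcp_pos: [0.4544, 0.3931, 0.1197]
tool_rot: [0.275, 0.946, -0.167, -0.048]
force: [-0.1, 2.0, 6.3]
finger_gap: 0.085
gripper_force: 60.1
tcp [0.4544 0.3931 0.1197] foot in rest mm [-0.4 45.6  1.2] u [3.420e-01 1.000e-04 9.397e-01] tilt 20.0 heading 57.59 f [1.6 1.2 6.3] t 11.95 [ 0.59  0.79  1.36 -0.14  1.32 -0.36]
```

```bash
python3 -m crank '[{"dp":[0.01,0.015,-0.006],"angular":[-0.25,0.16,0]},{"dp":[0.01,0.015,-0.006],"angular":[-0.25,0.16,0]},{"dp":[0,0,0],"angular":[0,0,0]},{"dp":[0,0,0],"angular":[0,0,0]}]' 1 20;  python3 st.py .1155
```

```text
t: 12.35
tcp_pos: [0.4548, 0.3936, 0.1193]
tool_rot: [0.275, 0.945, -0.172, -0.05]
force: [-0.8, 0.8, 6.4]
finger_gap: 0.083
gripper_force: 60.0
tcp [0.4548 0.3936 0.1193] foot in rest mm [-1.1 45.5  1.3] u [0.3527 0.     0.9357] tilt 20.65 heading 57.59 f [0.2 1.1 6.4] t 12.35 [ 0.59  0.79  1.35 -0.15  1.34 -0.35]
```

```bash
python3 -m crank '[{"dp":[0,0,0],"angular":[0,0,0]},{"dp":[0,0,0],"angular":[0,0,0]},{"dp":[0,0,0],"angular":[0,0,0]},{"dp":[0,0,0],"angular":[0,0,0]},{"dp":[0,0,0],"angular":[0,0,0]},{"dp":[0,0,0],"angular":[0,0,0]}]' 0.6 20
python3 -m crank '[{"dp":[0.04,0.06,0.18],"angular":[0,0,0]},{"dp":[0.07,0.12,0.37],"angular":[0,0,0]},{"dp":[0.11,0.18,0.56],"angular":[0,0,0]},{"dp":[0.15,0.24,0.75],"angular":[0,0,0]},{"dp":[0,0,1],"angular":[0,0,0]},{"dp":[0,0,1],"angular":[2,-1.3,0]},{"dp":[0,0,1],"angular":[4,-2.5,0]},{"dp":[0,-0.2,0.6],"angular":[4,-2.5,0]},{"dp":[0,-0.6,0.2],"angular":[4,-2.5,2]},{"dp":[0,-1,0],"angular":[3.4,-2.2,4]},{"dp":[0,-1,0],"angular":[0,0,4]},{"dp":[0,-1,0],"angular":[0,0,4]}]'
python3 - <<'E'
from wr import *
d=vision.snapshot("side"); pickle.dump(d,open("side2.pkl","wb")); cv2.imwrite("pics/side2.png",cv2.resize(d["image"][260:440,180:380],None,fx=3,fy=3))
c=cloud(d).reshape(-1,3); o=np.array([.472,.3357,.010]);a=np.radians(57.65);F=np.array([[np.cos(a),np.sin(a),0],[-np.sin(a),np.cos(a),0],[0,0,1]])
q=(c-o)@F.T
m=(q[:,2]>.085)&(q[:,2]<.14)&(abs(q[:,1])<.11)&(abs(q[:,0]-.03)<.04)
k=q[m];print(len(k),"b",np.percentile(k[:,1],[1,99]).round(4),"top z",np.percentile(k[:,2],99))
e=cv2.PCACompute2(k.astype(np.float32),None)[1] if len(k)>9 else None; print(k.mean(0),e)
E
```

```text
t: 12.95
tcp_pos: [0.4547, 0.3936, 0.1186]
tool_rot: [0.275, 0.945, -0.172, -0.05]
force: [1.0, -0.1, 0.3]
finger_gap: 0.399
gripper_force: 0.0
t: 14.15
tcp_pos: [0.4656, 0.2966, 0.2904]
tool_rot: [0.158, 0.987, 0.0, 0.004]
force: [0.6, -0.2, 0.4]
finger_gap: 0.396
gripper_force: 0.0
341 b [0.0117 0.0803] top z 0.1301333050648286
[0.03910167 0.04753829 0.11512757] [[-0.00746583  0.9983533  -0.05687461]
 [ 0.43124968  0.05452975  0.9005833 ]
 [ 0.9022019  -0.01780355 -0.4309467 ]]
```

View pics/side2.png

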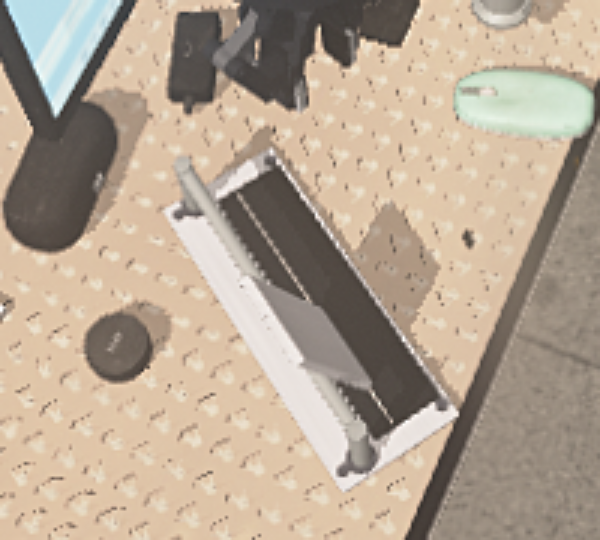

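The crop shows the tall plate leaning on the rail by itself, its foot on the white line, in the left half (b from 11 to 80 mm). On to the wide plate.

```bash
python3 -m crank '[{"dp":[0,-1,0],"angular":[0,0,4]},{"dp":[0,-1,0],"angular":[0,0,4]},{"dp":[0,-1,0],"angular":[0,0,4]},{"dp":[0,-1,0],"angular":[0,0,4]},{"dp":[0,-1,0],"angular":[0,0,1.2]},{"dp":[0,-1,0],"angular":[0,0,0]},{"dp":[0,-1,0],"angular":[0,0,0]},{"dp":[0,-1,0],"angular":[0,0,0]},{"dp":[0,-1,0],"angular":[0,0,0]},{"dp":[0,-1,0],"angular":[0,0,0]},{"dp":[0,-1,0],"angular":[0,0,0]},{"dp":[0,-1,0],"angular":[0,0,0]},{"dp":[0,-1,0],"angular":[0,0,0]},{"dp":[0,-1,0],"angular":[0,0,0]},{"dp":[0,-1,0],"angular":[0,0,0]},{"dp":[0,-1,0],"angular":[0,0,0]},{"dp":[0,-1,0],"angular":[0,0,0]},{"dp":[0,-1,-0.2],"angular":[0,0,0]},{"dp":[0,-0.8,-0.4],"angular":[0,0,0]},{"dp":[0,-0.5,-0.4],"angular":[0,0,0]}]' 0.5 60 >/dev/null; python3 -m crank '[{"dp":[0,-0.2,0],"angular":[0,0,0]},{"dp":[0,0,0],"angular":[0,0,0]},{"dp":[0,0,0],"angular":[0,0,0]}]'
python3 - <<'E'
from wr import *
s,d,c=wrist()
M=R.from_quat(s["tool_rot"]).as_matrix();print(s["tcp_pos"],M.round(4).tolist())
p=c.reshape(-1,3)
for y,z in((-.1975,.135),(-.3365,.125)):
    m=(abs(p[:,2]-z)<.005)&(abs(p[:,1]-y)<.02)&(p[:,0]>.38)&(p[:,0]<.55)
    k=p[m]
    r=cv2.minAreaRect(k[:,:2].astype(np.float32)); print(y,len(k),np.median(k[:,2]).round(4),np.round(r[0],4),np.round(r[1],4),r[2])
print("rotvec to target deg",R.from_matrix(np.array([[-np.cos(np.radians(-1)),np.cos(np.radians(89)),0],[-np.sin(np.radians(-1)),np.sin(np.radians(89)),0],[0,0,-1]])@M.T).as_rotvec(degrees=True))
E
```

```text
t: 16.5
tcp_pos: [0.466, -0.2864, 0.259]
tool_rot: [0.01, 1.0, 0.0, 0.003]
force: [-0.2, 0.9, -0.6]
finger_gap: 0.502
gripper_force: 0.0
[ 0.46600905 -0.28640995  0.25903913] [[-0.9998, 0.0206, 0.006], [0.0206, 0.9998, 0.0], [-0.006, 0.0002, -1.0]]
-0.1975 1588 0.1349 [ 0.4653 -0.1972] [0.0091 0.0801] 88.81202697753906
-0.3365 1524 0.1249 [ 0.4663 -0.3364] [0.0086 0.0943] 89.18244171142578
rotvec to target deg [-0.00225736  0.34177999  0.17871297]
```

```bash
python3 -m crank '[{"dp":[0,-0.5,0],"angular":[0,0.34,0.18]},{"dp":[0,-0.8,0],"angular":[0,0,0]},{"dp":[0,-0.37,0],"angular":[0,0,0]},{"dp":[0,0,-0.5],"angular":[0,0,0]},{"dp":[0,0,-1],"angular":[0,0,0]},{"dp":[0,0,-1],"angular":[0,0,0]},{"dp":[0,0,-1],"angular":[0,0,0]},{"dp":[0,0,-0.8],"angular":[0,0,0]},{"dp":[0,0,-0.45],"angular":[0,0,0]},{"dp":[0,0,-0.22],"angular":[0,0,0]},{"dp":[0,0,0],"angular":[0,0,0]},{"dp":[0,0,0],"angular":[0,0,0]}]' && python3 -m crank '[{"dp":[0,0,0],"angular":[0,0,0]},{"dp":[0,0,0],"angular":[0,0,0]},{"dp":[0,0,0],"angular":[0,0,0]},{"dp":[0,0,0],"angular":[0,0,0]},{"dp":[0,0,0],"angular":[0,0,0]},{"dp":[0,0,0],"angular":[0,0,0]},{"dp":[0,0,0],"angular":[0,0,0]},{"dp":[0,0,0],"angular":[0,0,0]}]' 1 60; python3 -c "
from station import sense;print(sense()['tcp_pos'])"
```

```text
t: 17.75
tcp_pos: [0.4664, -0.3381, 0.1104]
tool_rot: [0.009, 1.0, -0.001, 0.001]
force: [0.4, -1.1, -0.2]
finger_gap: 0.502
gripper_force: 0.0
t: 18.55
tcp_pos: [0.4663, -0.3378, 0.1105]
tool_rot: [0.009, 1.0, -0.001, 0.001]
force: [-0.5, 1.7, 5.3]
finger_gap: 0.085
gripper_force: 59.7
[ 0.46631765 -0.337772    0.11049567]
```

```bash
python3 -m crank '[{"dp":[0,0,0.2],"angular":[0,0,0]},{"dp":[0,0,0.4],"angular":[0,0,0]},{"dp":[0,0,0.6],"angular":[0,0,0]},{"dp":[0,0,0.8],"angular":[0,0,0]},{"dp":[0,0,1],"angular":[0,0,0]},{"dp":[0,0,1],"angular":[0,0,0]},{"dp":[0,0,1],"angular":[0,0,0]},{"dp":[0,0,1],"angular":[0,0,0]},{"dp":[0,0,0.6],"angular":[0,0,0]},{"dp":[0,0.4,0.4],"angular":[0,0,0]},{"dp":[0,0.8,0],"angular":[0,0,0]},{"dp":[0,1,0],"angular":[0,0,0]},{"dp":[0,1,0],"angular":[0,0,0]},{"dp":[0,1,0],"angular":[0,0,0]},{"dp":[0,1,0],"angular":[0,0,0]},{"dp":[0,1,0],"angular":[0,0,0]},{"dp":[0,1,0],"angular":[0,0,0]},{"dp":[0,1,0],"angular":[0,0,0]},{"dp":[0,1,0],"angular":[0,0,0]},{"dp":[0,1,0],"angular":[0,0,0]}]' && python3 -m crank '[{"dp":[0,1,0],"angular":[0,0,-3]},{"dp":[0,1,0],"angular":[0,0,-4]},{"dp":[0,1,0],"angular":[0,0,-4]},{"dp":[0.2,1,0],"angular":[0,0,-4]},{"dp":[0.4,1,0],"angular":[0,0,-4]},{"dp":[0.5,1,0],"angular":[0,0,-4]},{"dp":[0.5,1,0],"angular":[0,0,-4]},{"dp":[0.4,1,0],"angular":[0,0,-3]},{"dp":[0.3,1,0],"angular":[0,0,-1.4]},{"dp":[0,0.6,0],"angular":[0,0,0]},{"dp":[0,0.3,0],"angular":[0,0,0]},{"dp":[0,0,0],"angular":[0,0,0]},{"dp":[0,0,0],"angular":[0,0,0]}]'; python3 st.py .1005
```

```text
t: 20.55
tcp_pos: [0.4643, -0.0292, 0.319]
tool_rot: [0.009, 1.0, 0.0, -0.001]
force: [0.5, 0.1, -1.8]
finger_gap: 0.092
gripper_force: 58.5
t: 21.85
tcp_pos: [0.534, 0.265, 0.3192]
tool_rot: [0.279, 0.96, -0.001, -0.001]
force: [-0.6, -0.7, -2.1]
finger_gap: 0.085
gripper_force: 58.7
tcp [0.534  0.265  0.3192] foot in rest mm [-26.8 -90.1 208.7] u [ 2.e-03 -8.e-04  1.e+00] tilt 0.12 heading 57.58 f [-0.9  0.2 -2.1] t 21.85 [ 0.27  0.42  1.42 -0.    1.31 -0.73]
```

```bash
python3 -m crank '[{"dp":[0.02,0.2,0],"angular":[-1.5,0.96,0]},{"dp":[0.02,0.4,0],"angular":[-3.02,1.92,0]},{"dp":[0.02,0.5,0],"angular":[-3.02,1.92,0]},{"dp":[0.02,0.5,0],"angular":[-3.02,1.92,0]},{"dp":[0.01,0.41,-0.2],"angular":[-3.02,1.92,0]},{"dp":[0,0.2,-0.6],"angular":[-1.52,0.95,0]},{"dp":[0,0,-1],"angular":[0,0,0]},{"dp":[0,0,-1],"angular":[0,0,0]},{"dp":[0,0,-1],"angular":[0,0,0]},{"dp":[0,0,-0.8],"angular":[0,0,0]},{"dp":[0,0,-0.5],"angular":[0,0,0]},{"dp":[0,0,-0.3],"angular":[0,0,0]},{"dp":[0,0,0],"angular":[0,0,0]},{"dp":[0,0,0],"angular":[0,0,0]}]';python3 st.py .1005
python3 - <<'E'
from wr import *
s,d,c=wrist("pics/w4.png"); pickle.dump((s,d),open("w4.pkl","wb"))
E
```

```text
t: 23.25
tcp_pos: [0.5383, 0.3319, 0.1585]
tool_rot: [0.276, 0.949, -0.149, -0.043]
force: [-0.2, 0.1, -2.0]
finger_gap: 0.083
gripper_force: 58.8
tcp [0.5383 0.3319 0.1585] foot in rest mm [  1.6 -58.1  52.9] u [3.06e-01 4.00e-04 9.52e-01] tilt 17.82 heading 57.52 f [ 0.   0.3 -2. ] t 23.25 [ 0.45  0.75  1.28 -0.17  1.37 -0.5 ]
```

View pics/w4.png

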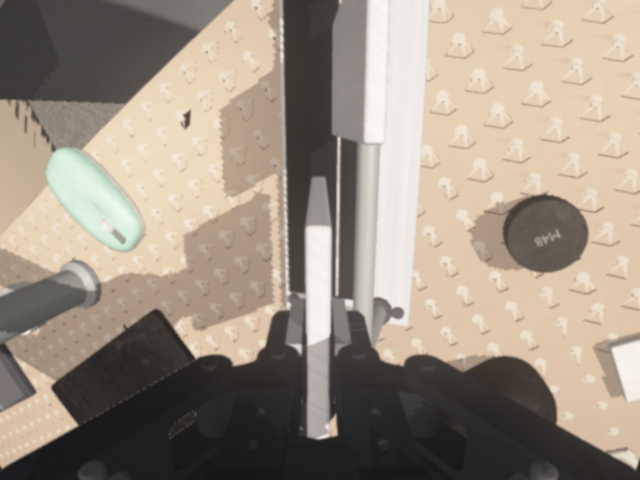

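The wrist view shows the tall plate's near end at rows 0-140 and the held wide plate's end at (318,180). I'll measure both ends along the rest.

Run:
```python
from h import *
s,d=pickle.load(open("w4.pkl","rb")); c=cloud(d)
o=np.array([.472,.3357,.010]);a=np.radians(57.65);F=np.array([[np.cos(a),np.sin(a),0],[-np.sin(a),np.cos(a),0],[0,0,1]])
q=(c-o)@F.T
def rep(n,m):
    k=q[m]; print(n,len(k),"a",np.percentile(k[:,0],[2,50,98]).round(4),"b",np.percentile(k[:,1],[1,5,50,95]).round(4),"z",np.percentile(k[:,2],[2,98]).round(4))
v,u=np.mgrid[0:480,0:640]
rep("tall top edge",(v<142)&(u>366)&(u<385)&(q[...,2]>.10)&(q[...,2]<.14))
rep("tall front",(v<142)&(u>330)&(u<366)&(q[...,2]>.02)&(q[...,2]<.14))
rep("wide end",(v>175)&(v<225)&(u>306)&(u<331)&(q[...,2]>.03))
rep("wide top",(v>230)&(v<300)&(u>306)&(u<331)&(q[...,2]>.03))
k=(v>145)&(v<290)&(abs(u-337)<3)&(abs(q[...,2])<.006)&(d["image"].max(2)>120); rep("line",k)
```

```text
tall top edge 2547 a [0.0434 0.0463 0.0494] b [0.0123 0.0143 0.0351 0.0549] z [0.126  0.1297]
tall front 4312 a [0.0033 0.0293 0.0429] b [0.0119 0.0142 0.0399 0.0692] z [0.0242 0.1284]
wide end 918 a [0.0037 0.0265 0.0382] b [-0.0123 -0.0116 -0.0111 -0.0107] z [0.0595 0.1604]
wide top 1652 a [0.0338 0.0372 0.0403] b [-0.0342 -0.0334 -0.0231 -0.0135] z [0.1604 0.1639]
line 581 a [-0.0019 -0.0003  0.0013] b [-0.1026 -0.0973 -0.0517 -0.0028] z [-0.0008  0.0019]
```

```bash
python3 -m crank '[{"dp":[-0.085,-0.01,-0.3],"angular":[0,0,0]},{"dp":[0,0,-0.5],"angular":[0,0,0]},{"dp":[0,0,-0.45],"angular":[0,0,0]},{"dp":[0,0,-0.25],"angular":[0,0,0]},{"dp":[0,0,-0.08],"angular":[0,0,0]},{"dp":[0,0,-0.03],"angular":[0,0,0]},{"dp":[0,0,-0.03],"angular":[0,0,0]},{"dp":[0,0,-0.02],"angular":[0,0,0]},{"dp":[0,0,-0.02],"angular":[0,0,0]},{"dp":[0,0,0],"angular":[0,0,0]},{"dp":[0,0,0],"angular":[0,0,0]}]'; python3 st.py .1005
```

```text
t: 24.4
tcp_pos: [0.5351, 0.3316, 0.1073]
tool_rot: [0.276, 0.949, -0.149, -0.043]
force: [-0.2, -0.1, -1.6]
finger_gap: 0.084
gripper_force: 58.8
tcp [0.5351 0.3316 0.1073] foot in rest mm [ -0.6 -55.4   1.7] u [ 3.072e-01 -4.000e-04  9.517e-01] tilt 17.89 heading 57.56 f [-0.2  0.1 -1.6] t 24.4 [ 0.45  0.81  1.32 -0.17  1.28 -0.48]
```

```bash
python3 -m crank '[{"dp":[0,0,-0.02],"angular":[0,0,0]},{"dp":[0,0,-0.02],"angular":[0,0,0]},{"dp":[0,0,0],"angular":[0,0,0]}]'; python3 -m crank '[{"dp":[0.015,0.024,-0.008],"angular":[-0.44,0.28,0]},{"dp":[0.015,0.024,-0.008],"angular":[-0.44,0.28,0]},{"dp":[0.015,0.024,-0.009],"angular":[-0.44,0.28,0]},{"dp":[0.015,0.024,-0.009],"angular":[-0.44,0.28,0]},{"dp":[0.015,0.024,-0.009],"angular":[-0.44,0.28,0]},{"dp":[0,0,0],"angular":[0,0,0]},{"dp":[0,0,0],"angular":[0,0,0]}]';  python3 st.py .1005
```

```text
t: 24.7
tcp_pos: [0.5352, 0.3318, 0.1068]
tool_rot: [0.276, 0.949, -0.149, -0.043]
force: [-0.2, -0.0, 3.8]
finger_gap: 0.086
gripper_force: 59.8
t: 25.4
tcp_pos: [0.5373, 0.3349, 0.1053]
tool_rot: [0.275, 0.945, -0.172, -0.05]
force: [0.0, 0.9, 5.9]
finger_gap: 0.082
gripper_force: 60.1
tcp [0.5373 0.3349 0.1053] foot in rest mm [ -1.1 -55.6   1.3] u [ 0.3521 -0.      0.936 ] tilt 20.62 heading 57.57 f [0.8 0.5 5.9] t 25.4 [ 0.46  0.84  1.27 -0.19  1.34 -0.47]
```

Same state as the tall plate was in at release. Release, back off along the plate, and check.

```bash
python3 -m crank '[{"dp":[0,0,0],"angular":[0,0,0]},{"dp":[0,0,0],"angular":[0,0,0]},{"dp":[0,0,0],"angular":[0,0,0]},{"dp":[0,0,0],"angular":[0,0,0]},{"dp":[0,0,0],"angular":[0,0,0]},{"dp":[0,0,0],"angular":[0,0,0]}]' 0.6 20
python3 -m crank '[{"dp":[0.04,0.06,0.18],"angular":[0,0,0]},{"dp":[0.07,0.12,0.37],"angular":[0,0,0]},{"dp":[0.11,0.18,0.56],"angular":[0,0,0]},{"dp":[0.15,0.24,0.75],"angular":[0,0,0]},{"dp":[0,0,1],"angular":[0,0,0]},{"dp":[0,0,1],"angular":[2,-1.3,0]},{"dp":[0,0,1],"angular":[4,-2.5,0]},{"dp":[0,-0.2,0.6],"angular":[4,-2.5,0]},{"dp":[0,-0.6,0.2],"angular":[4,-2.5,0]},{"dp":[0,-1,0],"angular":[3.4,-2.2,0]},{"dp":[0,-1,0],"angular":[0,0,0]},{"dp":[-0.5,-1,0],"angular":[0,0,0]},{"dp":[-0.5,-0.5,0],"angular":[0,0,0]},{"dp":[0,0,0],"angular":[0,0,0]}]'
python3 - <<'E'
from wr import *
s,d,c=wrist(); e=vision.snapshot("side"); f=vision.snapshot("scene")
cv2.imwrite("pics/fin.png",np.hstack([cv2.resize(d["image"],(400,300)),cv2.resize(e["image"][120:440,160:440],(400,457))[:300]]) if 0 else np.vstack([np.hstack([cv2.resize(d["image"],(400,300)),cv2.resize(e["image"][280:430,205:405],(400,300))]),np.hstack([cv2.resize(f["image"][170:320,200:400],(400,300)),cv2.resize(f["image"][210:360,330:530],(400,300))])]))
o=np.array([.472,.3357,.010]);a=np.radians(57.65);F=np.array([[np.cos(a),np.sin(a),0],[-np.sin(a),np.cos(a),0],[0,0,1]])
for n,q in(("wrist",(c-o)@F.T),("side",(cloud(e)-o)@F.T)):
    q=q.reshape(-1,3)
    for p,lo,hi in(("tall",.002,.1),("wide",-.112,-.002)):
        zt=.127 if p=="tall" else .108
        m=(q[:,2]>.015)&(q[:,2]<zt-.006)&(q[:,1]>lo)&(q[:,1]<hi)&(abs(q[:,0]-q[:,2]*np.tan(np.radians(20))+.004)<.006)
        k=q[m]
        if len(k)<50: print(n,p,len(k)); continue
        A=np.c_[k[:,1],k[:,2],np.ones(len(k))];x=np.linalg.lstsq(A,k[:,0],rcond=None)[0]
        print(n,p,len(k),"b",np.percentile(k[:,1],[.5,99.5]).round(4),"tilt",np.degrees(np.arctan(x[1])).round(1),"yaw",np.degrees(np.arctan(x[0])).round(2),"front a at z0",x[2].round(4))
E
```

```text
t: 26.0
tcp_pos: [0.5372, 0.3352, 0.1044]
tool_rot: [0.275, 0.945, -0.171, -0.05]
force: [-0.1, 0.3, -0.1]
finger_gap: 0.405
gripper_force: 0.0
t: 27.4
tcp_pos: [0.5168, 0.2225, 0.2756]
tool_rot: [0.28, 0.96, 0.0, -0.001]
force: [0.2, 0.7, -0.1]
finger_gap: 0.401
gripper_force: 0.0
wrist tall 7533 b [0.0107 0.078 ] tilt 20.6 yaw -0.36 front a at z0 -0.0054
wrist wide 7647 b [-0.1025 -0.0087] tilt 20.6 yaw 0.01 front a at z0 -0.0058
side tall 451 b [0.0112 0.0811] tilt 20.7 yaw 1.91 front a at z0 -0.0075
side wide 425 b [-0.103  -0.0084] tilt 20.7 yaw 1.81 front a at z0 -0.005
```

View pics/fin.png

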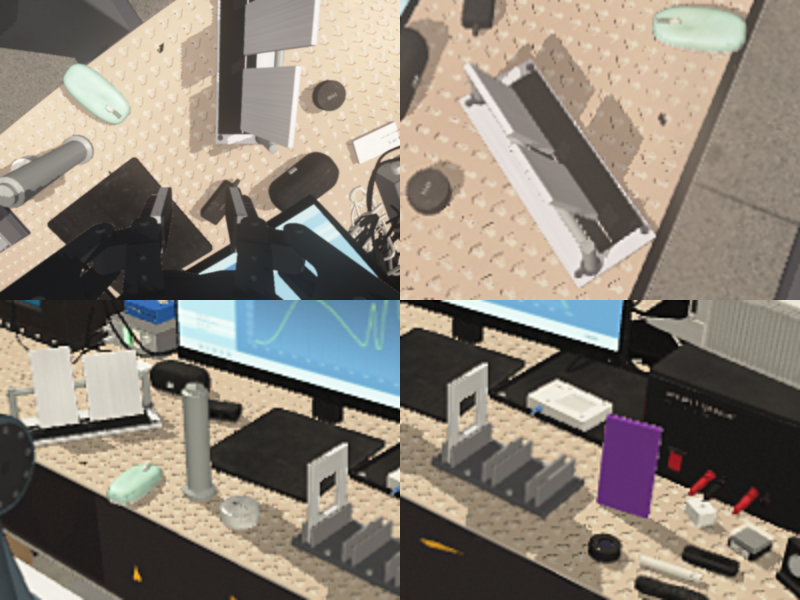

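Both plates lean at about 20.6° and parallel to the rail, with a gap of about 19.5 mm. The four views show them standing by themselves on the line. The window plate is still in the stand, and the pillar and the other objects are in place.

```bash
python3 -c "
from station import order; print(order.sign_off())"
```

```text
the job is handed in; nothing more can be done
None
```

The job is handed in at about 27 s: the tall plate (left) and wide plate (right) lean on the rail by themselves at about 20.6°, feet on the line, with a gap of about 19.5 mm; the window plate is still in the stand and nothing else was disturbed.

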